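# Key the grinder cover onto its pin and press it home

### The job

The round cover of the bottle-cap grinder sits too high because its notch is not over the locating pin: push the rib on the cover round with a fingertip until the notch meets the pin (which stands just inside the bracket on the collar), then press the cover down until it is fully home, flush with the collar. Only push and press: do not pinch the rib between the fingers, do not pull the cover up, and leave the bottles, tray, shard, tin and lid as they are. Finish clear of everything.

Things in the scene. Friction and masses are not known exactly. Their poses are not given: they have to be found in the camera images.
- grinder: bottle-cap grinder, fixed to the bench: a round grey body 192 mm across with a spout box on its -x side (to 145 mm from the axis); origin on its upright axis at bench level. A fixed aluminium collar (160 mm inside, 192 mm outside diameter) has its top 126 mm above the bench and surrounds the cover. A dark steel bracket, 30 mm wide, lies on the collar on the grinder's own +x side, from 81 to 119 mm from the axis, top at 132 mm; the locating pin stands just inside it
- pin (a point): round-ended tip of the fixed locating pin (10 mm diameter), 69 mm from the grinder's axis on its +x side, 121 mm above the bench. It is beneath the cover's rim; from above it shows only through the notch, but the bracket marks its direction
- face (a point): centre of the top face of the cover: a plain aluminium disc, 150 mm across, 14 mm thick, lying in the collar on the grinder's axis. Raised as at the start its face is 136 mm above the bench (10 mm above the collar); fully home it is flush with the collar, 126 mm
- notch (a point): centre of the only notch in the cover's rim, at the height of the cover's top face, 69 mm from the axis; the notch is open outward, 13 mm deep, 16 mm wide at its bottom and 22 mm at the rim. The cover can go down only when the notch is over the pin, within about 4 mm either way; pressed while the notch is elsewhere, its rim catches on the pin, the cover only tips and sinks a few mm, and it springs back up part of the way when let go
- rib (a point): centre (half-way up) of the one raised rib on the cover's face, diametrically opposite the notch: dark steel bar along a radius, from 26 to 64 mm from the axis, 13 mm wide, standing 18 mm above the face. Pushed sideways it turns the cover
- cover (a joint): turn of the cover about the upright axis, rad, growing anticlockwise seen from above; 0 (or any whole turn) has the notch over the pin. It turns freely either way without a stop against a stiff friction (about 3 N at the rib's middle) and stays where it is left
- press (a joint): how far the cover is pressed down, m: 0 raised as at the start, 0.010 fully home (hard stop); negative if pulled up. It slides against friction, about 6 to 10 N of push anywhere on the cover, and stays where it is left
- beer_bottle: empty amber glass beer bottle, upright, 61 mm across, 230 mm tall; origin centre of underside. Bystander
- flat_tray: flattened aluminium food tray, 200 x 128 x 9 mm, lying flat beside the grinder; origin centre of underside. Bystander
- detergent: white detergent bottle with closed cap, upright, 86 mm across, 250 mm tall; origin centre of underside. Bystander
- mug_shard: curved white shard of a ceramic mug with a stub of its handle, about 60 x 75 x 45 mm; origin centre of underside. Bystander
- fish_tin: short round steel tin, 84 mm across, 40 mm high; origin centre of underside. Bystander
- jar_lid: steel jar lid, 71 mm across, 14 mm high; origin centre of underside. Bystander

How it is judged (in metres and radians):
At the end, for the whole second after the job is handed in: the cover is down at least 8.5 of its 10 mm with the notch over the pin (centres within 7 mm), and stays so untouched; every bystander is within 20 mm of where it was and not tipped (0.2 rad) (value of joint press above 0.0085 m and horizontal distance between notch and pin below 0.007 m and distance of each of beer_bottle, flat_tray, detergent, mug_shard, fish_tin, jar_lid from where it was at the start of the episode below 0.02 m and angle between each of beer_bottle, flat_tray, detergent, mug_shard, fish_tin, jar_lid's own z axis and vertical below 0.2 rad).
It fails at once if the cover is pulled up more than 4 mm (value of joint press below -0.004 m).
It fails at once if the rib is pinched: the fingers push on both of its flanks at once (over 2 N each) (contact force between the fingers and cover_c1 above 2 N and contact force between the fingers and cover_c2 above 2 N).
It fails at once if a bystander is moved over 20 mm, lifted or tipped (not (distance of each of beer_bottle, flat_tray, detergent, mug_shard, fish_tin, jar_lid from where it was at the start of the episode below 0.02 m and angle between each of beer_bottle, flat_tray, detergent, mug_shard, fish_tin, jar_lid's own z axis and vertical below 0.2 rad)).
It also fails if it takes over 61 s, if anything falls off the work surface, if the arm or the gripper's body presses on something with over 40 N, if the wrist force passes 120 N, or if a joint passes its speed limit or range.

### The arm

A 6-joint arm with a two-finger parallel gripper is mounted at the origin on the work surface. World frame = base frame: x ahead of the robot, y to its left, z up, the work surface at z = 0. Lengths are in mm, angles in rad, forces in N, time in s.
With the tool pointing down it reaches from about 275 to 725 mm from the base axis. Payload 5.6 kg.
Tool frame: the origin (TCP) lies midway between the tips of the shut fingers; the grasp point (between the pads) lies manip.pinch_z behind it (manip.pinch_z is the distance from the TCP to the grasp point, in mm); x points along the fingers, y is the direction in which the jaws open and shut, and the axes are right-handed (so a half turn about x gives the same grasp; the last joint's range is limited). The gripper opens to 85 mm and grips with 20 to 120 N. Pads are 22 mm wide; open, the fingers measure 114 mm over their backs; the gripper's body (76 mm by 85 mm) begins 54 mm behind the grasp point. The pads swing forward as they close: fully open they stand 13 mm farther back than shut.
Start: joints at [1.517, 0.255, 0.108, 0, -1.424, -0.285], TCP at [182.768, 518.738, 231.283] pointing down, gripper open.
Joint ranges: [-2.95, 2.95], [-1.21, 1.97], [-1.09, 1.5], [-2.87, 1.71], [-2.94, -0.07], [-3.05, 3.05]. Speed limits (rad/s): [2.57, 2.57, 3.14, 3.14, 3.14, 3.14].

### API

Orientations are given as a unit quaternion [w, x, y, z].
In Python, from plant import manip gives the robot as it stands. The module is installed in compiled form; this text tells all that it offers.
- The arm moves only by the tool jog_arm, never from a script. Its argument "deltas" is a list of rows, each an object of numbers: "tx", "ty", "tz": the shift along the tool's x, y, z in mm; "rx", "ry", "rz": the turn, a rotation vector about the tool's x, y, z in rad; "claw": the finger opening in mm, from 0 to 85.4. A call has exactly 10 rows; each row shifts and turns the commanded pose from where the row before left it, along the tool's axes as they then stand; what a row does not reach is not made up. A row lasts 1/12 s, in which the tool goes at most 41.7 mm and 7.16 degrees, less where a joint would pass 70% of its speed; a pose out of reach is approached as far as the arm can. A call with a gripper value outside its range is refused whole. The fingers move at their own pace and stop on an object; "newtons" is the grip in N (left out, the last holds). Time passes only in rows, so rows that do not move let the fingers close, or fill a call up. It gives the time, the measured TCP pose, the force and the opening at its end, in the units of the state.
- manip.read_state(): the state, without advancing time (a new reading comes with each control period).
- manip.snapshot(name): name is "side" or "top"; returns a dict with "color" (480x640x3 uint8, blue, green, red), "intrinsics" (3x3 intrinsics, pixels), "dist" ([k1, k2, p1, p2, k3] as OpenCV has them; the pictures are not rectified), "rvec" (rotation vector, rad) and "tvec" (3), from world to camera coordinates, as OpenCV has them. Camera axes: x right, y down, z forward; pixel columns grow to the right and rows downward; lengths in mm; the calibration is good to about 2 mm. A picture is of the moment at which its call begins. There is no depth.
- manip.finish_job(): hands the job in, once; it reports no verdict.
The state is a dict: "time_s": time; "joint_pos": joint angles; "qd": joint speeds; "effort": joint torques, N m; "tcp_pos": TCP position; "tool_rot": TCP orientation; "wrist_force": force on the tool from outside, world axes, zero at the start; "wrist_torque": the same for the moment, N m; "gripper_width": finger opening in mm.
Only numpy, scipy, OpenCV 4.12 (cv2) and the standard library are available. Lean on these libraries where they do the work, as an engineer would, in place of code of your own. Each camera call takes 0.05 s, during which the arm holds its last target.

## Working session

There is one attempt and no reset: what is moved stays moved. The work goes in short steps, Python scripts to look and compute and a tool call to move; the robot and the scene stay as the last step left them, time stands still between calls to the robot, and variables do not carry over. Pictures are saved under pics/ and viewed, and the job is handed in when it is done.

Besides the shell and the picture viewer there is one more tool, called after ">>>" as a command line: name --argument value ..., lists and objects as JSON in quotes. jog_arm: Moves the arm, as the interface text tells. Its arguments: {"type":"object","properties":{"deltas":{"type":"array"},"newtons":{"type":"number"}},"required":["deltas"]}

```bash
mkdir -p pics; ls; python3 - <<'E'
from plant import manip
import cv2
for n in("top","side"):
    s=manip.snapshot(n); cv2.imwrite(f"pics/{n}0.png",s["color"])
    print(n,s["intrinsics"],s["dist"],s["rvec"],s["tvec"])
print(manip.read_state(),manip.pinch_z)
E
```

```text
pics
top [[464.19099429   0.         311.33957536]
 [  0.         464.19099429 237.47466362]
 [  0.           0.           1.        ]] [-0.10141914  0.          0.          0.          0.        ] [ 2.16295204 -2.18144447  0.07014077] [ -93.30756284  554.72841249 1323.25529648]
side [[495.31674873   0.         318.33588499]
 [  0.         495.31674873 234.73264102]
 [  0.           0.           1.        ]] [-0.04275235  0.          0.          0.          0.        ] [ 2.27464647 -1.03084591  0.34240492] [-446.76653112  349.97251071 1104.56795   ]
{'time_s': 0.1, 'joint_pos': array([ 1.51659852e+00,  2.55694916e-01,  1.07139290e-01, -3.85621338e-04,
       -1.42391373e+00, -2.84608512e-01]), 'qd': array([-5.64746045e-04,  6.38709988e-06,  3.09467629e-03,  1.52031577e-03,
       -7.11654020e-04,  2.45858060e-04]), 'effort': array([-2.92303768e-03, -3.87600410e+01,  2.38474166e+01,  5.37791848e+00,
       -3.78972079e-03,  1.47147521e-06]), 'tcp_pos': array([182.60881261, 518.33416734, 230.49019584]), 'tool_rot': array([ 0.11863067, -0.69691534,  0.11983684,  0.69704727]), 'wrist_force': array([-0.30836701,  0.00032751,  0.15474694]), 'wrist_torque': array([-0.04919259, -0.01711023, -0.012283  ]), 'gripper_width': 85.45425493271267} 18.700000000000003
```

View pics/top0.png

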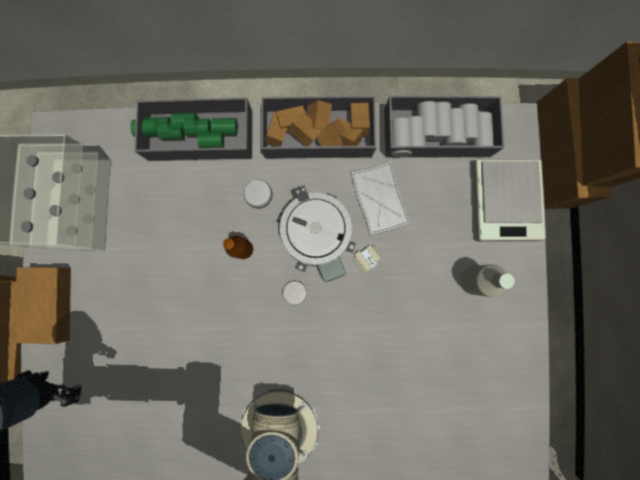

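View pics/side0.png

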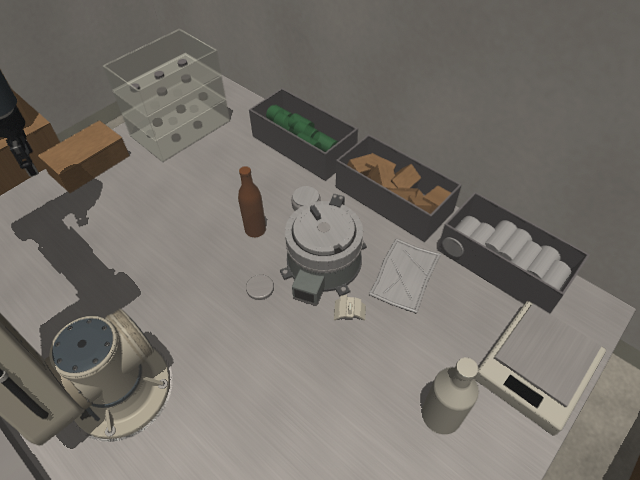

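```bash
python3 - <<'E'
import cv2
a=cv2.imread("pics/top0.png")[170:290,260:420]; cv2.imwrite("pics/topz.png",cv2.resize(a,None,fx=5,fy=5,interpolation=2))
a=cv2.imread("pics/side0.png")[180:310,240:400]; cv2.imwrite("pics/sidez.png",cv2.resize(a,None,fx=4.5,fy=4.5,interpolation=2))
E
```

```text
(no output)
```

View pics/topz.png

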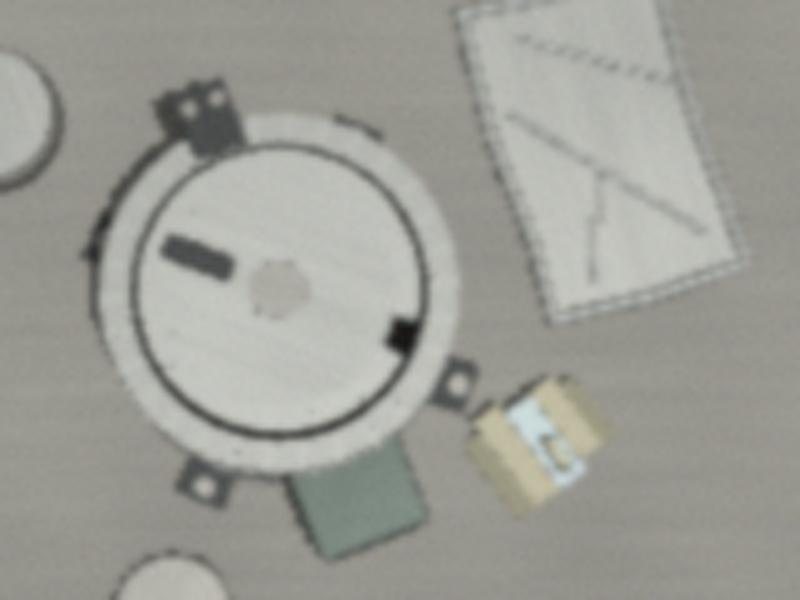

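View pics/sidez.png

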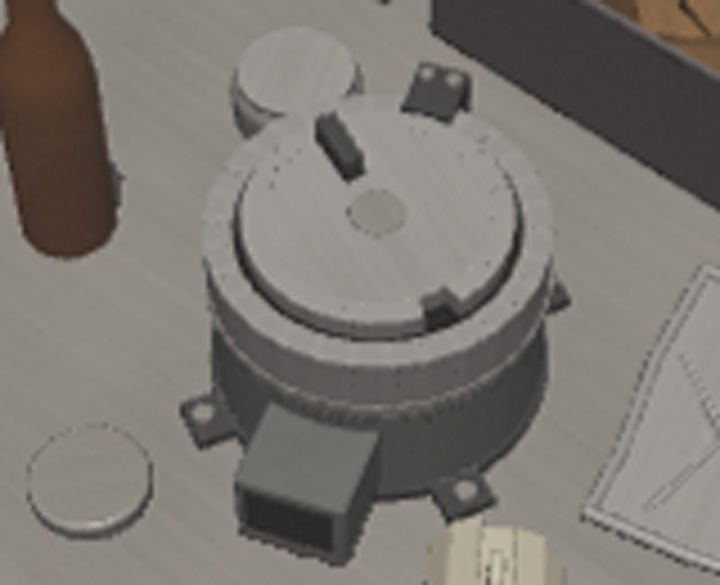

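```bash
cat > h.py <<'E'
import numpy as np, cv2
def cast(s,uv,z):
    K,d=s["intrinsics"],np.array(s["dist"]); R,_=cv2.Rodrigues(np.array(s["rvec"])); t=np.array(s["tvec"]).ravel()
    p=cv2.undistortPoints(np.array(uv,float).reshape(-1,1,2),np.array(K),d).reshape(-1,2)
    dirs=np.c_[p,np.ones(len(p))]@R; c=-R.T@t
    return c+dirs*((z-c[2])/dirs[:,2])[:,None]
def proj(s,P):
    return cv2.projectPoints(np.array(P,float).reshape(-1,1,3),np.array(s["rvec"]),np.array(s["tvec"]),np.array(s["intrinsics"]),np.array(s["dist"]))[0].reshape(-1,2)
E
cat > m.py <<'E'
from plant import manip
from h import *
def un(uv,ox,oy,f): return (np.array(uv,float)+.5)/f-.5+[ox,oy]
s=manip.snapshot("top"); q=manip.snapshot("side")
T=lambda uv,z:cast(s,un(uv,260,170,5),z); S=lambda uv,z:cast(q,un(uv,240,180,4.5),z)
pr=lambda n,a:print(n,a.round(1).tolist())
# collar inner ring ellipse at z126 left/right/top/bottom
pr("top collar outer",T([(100,290),(462,290),(282,112),(282,475)],126))
pr("top cover hole ring",T([(130,290),(428,290),(280,143),(280,437)],131))
pr("side collar outer",S([(203,240),(554,240)],126))
pr("top rib ends",T([(163,246),(233,272)],154)); pr("rib c",T([(198,257)],154))
pr("side rib ends top",S([(326,118),(357,168)],154))
pr("notch",T([(403,336)],133)); pr("side notch",S([(440,300)],136))
pr("bracket inner end corners",T([(192,155),(242,147)],132))
pr("side bracket",S([(404,108),(455,120),(420,66),(469,78)],132))
pr("spout far corners",T([(330,558),(426,516)],90))
# boss (center dot)
pr("dot",T([(280,288)],136)); pr("dot side",S([(377,212)],136))
E
python3 m.py
```

```text
top collar outer [[572.8, -14.8, 126.0], [570.9, -208.7, 126.0], [668.3, -113.2, 126.0], [472.9, -111.5, 126.0]]
top cover hole ring [[572.1, -31.3, 131.0], [570.6, -190.2, 131.0], [650.6, -112.0, 131.0], [493.0, -110.7, 131.0]]
side collar outer [[503.7, -42.6, 126.0], [629.1, -187.7, 126.0]]
top rib ends [[592.8, -50.3, 154.0], [578.7, -87.0, 154.0]]
rib c [[586.8, -68.7, 154.0]]
side rib ends top [[596.1, -50.9, 154.0], [579.9, -88.3, 154.0]]
notch [[546.0, -176.5, 133.0]]
side notch [[551.0, -172.1, 136.0]]
bracket inner end corners [[644.4, -64.8, 132.0], [648.4, -91.7, 132.0]]
side bracket [[645.2, -65.8, 132.0], [657.1, -93.7, 132.0], [676.2, -51.4, 132.0], [687.4, -78.9, 132.0]]
spout far corners [[428.2, -137.1, 90.0], [450.7, -189.8, 90.0]]
dot [[571.9, -111.4, 136.0]]
dot side [[574.7, -107.1, 136.0]]
```

```bash
python3 - <<'E'
from plant import manip
from h import *
from scipy.spatial.transform import Rotation as R
s=manip.snapshot("top");st=manip.read_state()
print(cast(s,[(232,243)],230), cast(s,[(240,250)],0))
q=st["tool_rot"];M=R.from_quat([q[1],q[2],q[3],q[0]]).as_matrix();print(M.round(3))
C=np.array([572.3,-110.7]);th=np.radians(69.5)
er=np.array([np.cos(th),np.sin(th)]);et=np.array([-er[1],er[0]])
print("start xy",C+45*er-30*et,"tangent yaw",159.5)
z=M[:,2];print("tool z yaw",np.degrees(np.arctan2(z[1],z[0])))
E
```

```text
[[525.16197197  93.84612624 230.        ]] [[520.50598429 113.27288638   0.        ]]
[[-0.    -0.332 -0.943]
 [-0.001 -0.943  0.332]
 [-1.     0.001 -0.   ]]
start xy [616.15949783 -79.05597292] tangent yaw 159.5
tool z yaw 160.5863575960995
```

>>> jog_arm --deltas '[{"tx": -30, "claw": 0}, {"tx": -30, "claw": 0}, {"tx": -30, "claw": 0}, {"tx": -10, "claw": 0}, {"ty": 14, "tz": -20.2, "claw": 0}, {"ty": 14, "tz": -20.2, "claw": 0}, {"ty": 14, "tz": -20.2, "claw": 0}, {"ty": 14, "tz": -20.2, "claw": 0}, {"ty": 14, "tz": -20.2, "claw": 0}, {"ty": 14, "tz": -20.2, "claw": 0}]' --newtons 20

```text
schema error: expected keys tx, ty, tz, rx, ry, rz, claw
```

>>> jog_arm --deltas '[{"ty": 14, "tz": -20.2, "claw": 0}, {"ty": 14, "tz": -20.2, "claw": 0}, {"ty": 14, "tz": -20.2, "claw": 0}, {"ty": 14, "tz": -20.2, "claw": 0}, {"ty": 14, "tz": -20.2, "claw": 0}, {"ty": 14, "tz": -20.2, "claw": 0}, {"ty": 14, "tz": -20.2, "claw": 0}, {"ty": 14, "tz": -20.2, "claw": 0}, {"ty": 14, "tz": -20.2, "claw": 0}, {"ty": 14, "tz": -20.2, "claw": 0}]'

```text
schema error: expected keys tx, ty, tz, rx, ry, rz, claw
```

>>> jog_arm --deltas '[{"ty": 14, "tz": -20.2, "claw": 0}, {"ty": 14, "tz": -20.2, "claw": 0}, {"ty": 14, "tz": -20.2, "claw": 0}, {"ty": 14, "tz": -20.2, "claw": 0}, {"ty": 14, "tz": -20.2, "claw": 0}, {"ty": 14, "tz": -20.2, "claw": 0}, {"ty": 14, "tz": -20.2, "claw": 0}, {"ty": 14, "tz": -20.2, "claw": 0}, {"ty": 14, "tz": -20.2, "claw": 0}, {"ty": 14, "tz": -20.2, "claw": 0}]'

```text
schema error: expected keys tx, ty, tz, rx, ry, rz, claw
```

>>> jog_arm --deltas '[{"tx": -30, "ty": 0, "tz": 0, "rx": 0, "ry": 0, "rz": 0, "claw": 0}, {"tx": -30, "ty": 0, "tz": 0, "rx": 0, "ry": 0, "rz": 0, "claw": 0}, {"tx": -30, "ty": 0, "tz": 0, "rx": 0, "ry": 0, "rz": 0, "claw": 0}, {"tx": -10, "ty": 0, "tz": 0, "rx": 0, "ry": 0, "rz": 0, "claw": 0}, {"tx": 0, "ty": 14, "tz": -20.2, "rx": 0, "ry": 0, "rz": 0, "claw": 0}, {"tx": 0, "ty": 14, "tz": -20.2, "rx": 0, "ry": 0, "rz": 0, "claw": 0}, {"tx": 0, "ty": 14, "tz": -20.2, "rx": 0, "ry": 0, "rz": 0, "claw": 0}, {"tx": 0, "ty": 14, "tz": -20.2, "rx": 0, "ry": 0, "rz": 0, "claw": 0}, {"tx": 0, "ty": 14, "tz": -20.2, "rx": 0, "ry": 0, "rz": 0, "claw": 0}, {"tx": 0, "ty": 14, "tz": -20.2, "rx": 0, "ry": 0, "rz": 0, "claw": 0}]' --newtons 20

```text
time_s: 1.08
tcp_pos: [269.6, 398.1, 331.3]
tool_rot: [0.119, -0.697, 0.119, 0.697]
wrist_force: [0.8, 0.8, 0.4]
gripper_width: 0.1
```

>>> jog_arm --deltas '[{"tx": 0, "ty": 14, "tz": -20.2, "rx": 0, "ry": 0, "rz": 0, "claw": 0}, {"tx": 0, "ty": 14, "tz": -20.2, "rx": 0, "ry": 0, "rz": 0, "claw": 0}, {"tx": 0, "ty": 14, "tz": -20.2, "rx": 0, "ry": 0, "rz": 0, "claw": 0}, {"tx": 0, "ty": 14, "tz": -20.2, "rx": 0, "ry": 0, "rz": 0, "claw": 0}, {"tx": 0, "ty": 14, "tz": -20.2, "rx": 0, "ry": 0, "rz": 0, "claw": 0}, {"tx": 0, "ty": 14, "tz": -20.2, "rx": 0, "ry": 0, "rz": 0, "claw": 0}, {"tx": 0, "ty": 14, "tz": -20.2, "rx": 0, "ry": 0, "rz": 0, "claw": 0}, {"tx": 0, "ty": 14, "tz": -20.2, "rx": 0, "ry": 0, "rz": 0, "claw": 0}, {"tx": 0, "ty": 14, "tz": -20.2, "rx": 0, "ry": 0, "rz": 0, "claw": 0}, {"tx": 0, "ty": 14, "tz": -20.2, "rx": 0, "ry": 0, "rz": 0, "claw": 0}]'

```text
time_s: 1.92
tcp_pos: [413.6, 199.0, 331.3]
tool_rot: [0.119, -0.697, 0.119, 0.697]
wrist_force: [-0.0, -0.4, 0.9]
gripper_width: 0.1
```

>>> jog_arm --deltas '[{"tx": 0, "ty": 14, "tz": -20.2, "rx": 0, "ry": 0, "rz": 0, "claw": 0}, {"tx": 0, "ty": 14, "tz": -20.2, "rx": 0, "ry": 0, "rz": 0, "claw": 0}, {"tx": 0, "ty": 14, "tz": -20.2, "rx": 0, "ry": 0, "rz": 0, "claw": 0}, {"tx": 0, "ty": 14, "tz": -20.2, "rx": 0, "ry": 0, "rz": 0, "claw": 0}, {"tx": 0, "ty": 14, "tz": -20.2, "rx": 0, "ry": 0, "rz": 0, "claw": 0}, {"tx": 0, "ty": 14, "tz": -20.2, "rx": 0, "ry": 0, "rz": 0, "claw": 0}, {"tx": 0, "ty": 14, "tz": -20.2, "rx": 0, "ry": 0, "rz": 0, "claw": 0}, {"tx": 0, "ty": 14, "tz": -20.2, "rx": 0, "ry": 0, "rz": 0, "claw": 0}, {"tx": 0, "ty": 14, "tz": -20.2, "rx": 0, "ry": 0, "rz": 0, "claw": 0}, {"tx": 0, "ty": 14, "tz": -20.2, "rx": 0, "ry": 0, "rz": 0, "claw": 0}]'

```text
time_s: 2.75
tcp_pos: [557.7, -0.2, 331.1]
tool_rot: [0.119, -0.697, 0.119, 0.697]
wrist_force: [0.3, -0.3, -0.6]
gripper_width: -0.3
```

```bash
python3 - <<'E'
from plant import manip
s=manip.read_state();print(s["joint_pos"].round(3),s["tcp_pos"])
E
```

```text
[ 0.28   0.267  0.374 -0.    -1.678  0.952] [ 5.57652300e+02 -1.96395817e-01  3.31110521e+02]
```

>>> jog_arm --deltas '[{"tx": 0, "ty": 14, "tz": -20.2, "rx": 0, "ry": 0, "rz": 0, "claw": 0}, {"tx": 0, "ty": 14, "tz": -20.2, "rx": 0, "ry": 0, "rz": 0, "claw": 0}, {"tx": 0, "ty": 14, "tz": -20.2, "rx": 0, "ry": 0, "rz": 0, "claw": 0}, {"tx": 0, "ty": 14, "tz": -20.2, "rx": 0, "ry": 0, "rz": 0, "claw": 0}, {"tx": 0, "ty": 0, "tz": 0, "rx": 0.1216, "ry": 0, "rz": 0, "claw": 0}, {"tx": 0, "ty": 0, "tz": 0, "rx": 0.1216, "ry": 0, "rz": 0, "claw": 0}, {"tx": 0, "ty": 0, "tz": 0, "rx": 0.1216, "ry": 0, "rz": 0, "claw": 0}, {"tx": 0, "ty": 0, "tz": 0, "rx": 0.1216, "ry": 0, "rz": 0, "claw": 0}, {"tx": 0, "ty": 0, "tz": 0, "rx": 0.1216, "ry": 0, "rz": 0, "claw": 0}, {"tx": 0, "ty": 0, "tz": 0, "rx": 0.1216, "ry": 0, "rz": 0, "claw": 0}]'

```text
time_s: 3.58
tcp_pos: [614.7, -78.8, 331.0]
tool_rot: [0.362, -0.607, 0.362, 0.608]
wrist_force: [-0.9, 0.4, -0.6]
gripper_width: -0.1
```

>>> jog_arm --deltas '[{"tx": 0, "ty": 0, "tz": 0, "rx": 0.1216, "ry": 0, "rz": 0, "claw": 0}, {"tx": 0, "ty": 0, "tz": 0, "rx": 0.1216, "ry": 0, "rz": 0, "claw": 0}, {"tx": 0, "ty": 0, "tz": 0, "rx": 0.1216, "ry": 0, "rz": 0, "claw": 0}, {"tx": 0, "ty": 0, "tz": 0, "rx": 0.1216, "ry": 0, "rz": 0, "claw": 0}, {"tx": 0, "ty": 0, "tz": 0, "rx": 0.1216, "ry": 0, "rz": 0, "claw": 0}, {"tx": 0, "ty": 0, "tz": 0, "rx": 0.1216, "ry": 0, "rz": 0, "claw": 0}, {"tx": 0, "ty": 0, "tz": 0, "rx": 0.1216, "ry": 0, "rz": 0, "claw": 0}, {"tx": 0, "ty": 0, "tz": 0, "rx": 0.1216, "ry": 0, "rz": 0, "claw": 0}, {"tx": 0, "ty": 0, "tz": 0, "rx": 0.1216, "ry": 0, "rz": 0, "claw": 0}, {"tx": 0, "ty": 0, "tz": 0, "rx": 0.1216, "ry": 0, "rz": 0, "claw": 0}]'

```text
time_s: 4.42
tcp_pos: [614.7, -78.8, 331.1]
tool_rot: [0.644, -0.292, 0.644, 0.292]
wrist_force: [0.3, -0.7, -0.4]
gripper_width: 0.0
```

>>> jog_arm --deltas '[{"tx": 0, "ty": 0, "tz": 0, "rx": 0.1216, "ry": 0, "rz": 0, "claw": 0}, {"tx": 0, "ty": 0, "tz": 0, "rx": 0.1216, "ry": 0, "rz": 0, "claw": 0}, {"tx": 0, "ty": 0, "tz": 0, "rx": 0.1216, "ry": 0, "rz": 0, "claw": 0}, {"tx": 0, "ty": 0, "tz": 0, "rx": 0.1216, "ry": 0, "rz": 0, "claw": 0}, {"tx": 0, "ty": 0, "tz": 0, "rx": 0.1216, "ry": 0, "rz": 0, "claw": 0}, {"tx": 0, "ty": 0, "tz": 0, "rx": 0.1216, "ry": 0, "rz": 0, "claw": 0}, {"tx": 0, "ty": 0, "tz": 0, "rx": 0.1216, "ry": 0, "rz": 0, "claw": 0}, {"tx": 0, "ty": 0, "tz": 0, "rx": 0.1216, "ry": 0, "rz": 0, "claw": 0}, {"tx": 0, "ty": 0, "tz": 0, "rx": 0.1216, "ry": 0, "rz": 0, "claw": 0}, {"tx": 0, "ty": 0, "tz": 0, "rx": 0.1216, "ry": 0, "rz": 0, "claw": 0}]'

```text
time_s: 5.25
tcp_pos: [614.7, -78.8, 331.0]
tool_rot: [0.695, 0.128, 0.696, -0.128]
wrist_force: [0.5, 1.1, 0.3]
gripper_width: -0.1
```

```bash
cat > st.py <<'E'
from plant import manip
from h import *
from scipy.spatial.transform import Rotation as R
st=manip.read_state();q=st["tool_rot"];M=R.from_quat([q[1],q[2],q[3],q[0]]).as_matrix()
C=np.array([572.3,-110.7]);p=st["tcp_pos"];d=p[:2]-C
er=lambda a:np.array([np.cos(a),np.sin(a)])
z=M[:,2];yz=np.degrees(np.arctan2(z[1],z[0]))%360
# rib angle for which tool -z is tangent
th=yz+90
e=er(np.radians(th));t=np.array([-e[1],e[0]])
print("t",st["time_s"],"p",p.round(1),"j",st["joint_pos"].round(2),"F",st["wrist_force"].round(1),"w",st["gripper_width"])
print("toolz yaw",yz,"ribangle-tool",th%360,"r along",d@e,"tang off",d@t,"tilt",M[2].round(3),"y.er",M[:2,1]@e)
E
python3 st.py
```

```text
t 5.25 p [614.7 -78.8 331. ] j [ 0.12  0.4   0.57 -0.   -1.74 -2.06] F [0.5 1.1 0.3] w -0.12335524074591353
toolz yaw 339.09878848143126 ribangle-tool 69.09878848143126 r along 44.97291048153299 tang off -28.23380647613744 tilt [-1. -0. -0.] y.er 0.9999999879753015
```

>>> jog_arm --deltas '[{"tx": 30, "ty": 0, "tz": 0, "rx": 0, "ry": 0, "rz": 0, "claw": 0}, {"tx": 30, "ty": 0, "tz": 0, "rx": 0, "ry": 0, "rz": 0, "claw": 0}, {"tx": 30, "ty": 0, "tz": 0, "rx": 0, "ry": 0, "rz": 0, "claw": 0}, {"tx": 30, "ty": 0, "tz": 0, "rx": 0, "ry": 0, "rz": 0, "claw": 0}, {"tx": 20, "ty": 0, "tz": 0, "rx": 0, "ry": 0, "rz": 0, "claw": 0}, {"tx": 10, "ty": 0, "tz": 0, "rx": 0, "ry": 0, "rz": 0, "claw": 0}, {"tx": 10, "ty": 0, "tz": 0, "rx": 0, "ry": 0, "rz": 0, "claw": 0}, {"tx": 10, "ty": 0, "tz": 0, "rx": 0, "ry": 0, "rz": 0, "claw": 0}, {"tx": 5, "ty": 0, "tz": 0, "rx": 0, "ry": 0, "rz": 0, "claw": 0}, {"tx": 0, "ty": 0, "tz": 0, "rx": 0, "ry": 0, "rz": 0, "claw": 0}]'

```text
time_s: 6.08
tcp_pos: [614.6, -78.7, 155.7]
tool_rot: [0.695, 0.126, 0.696, -0.126]
wrist_force: [-1.0, -0.5, -1.1]
gripper_width: 0.1
```

```bash
cat > pic.py <<'E'
import sys,cv2
from plant import manip
n=sys.argv[1]
a=manip.snapshot("top")["color"][170:290,260:420]; b=manip.snapshot("side")["color"][170:290,240:400]
import numpy as np
cv2.imwrite(f"pics/{n}.png",cv2.resize(np.vstack([a,b]),None,fx=2.5,fy=2.5,interpolation=2) if 0 else cv2.resize(np.hstack([a,b]),None,fx=2.5,fy=2.5,interpolation=2))
E
python3 st.py; python3 pic.py a1
```

```text
t 6.0833 p [614.6 -78.7 155.7] j [ 0.12  0.42  0.16 -0.   -1.31 -2.05] F [-1.  -0.5 -1.1] w 0.1279390924431789
toolz yaw 339.43773226117935 ribangle-tool 69.43773226117935 r along 44.77811012019016 tang off -28.366911215105553 tilt [-1.    -0.    -0.001] y.er 0.9999999817108244
```

View pics/a1.png

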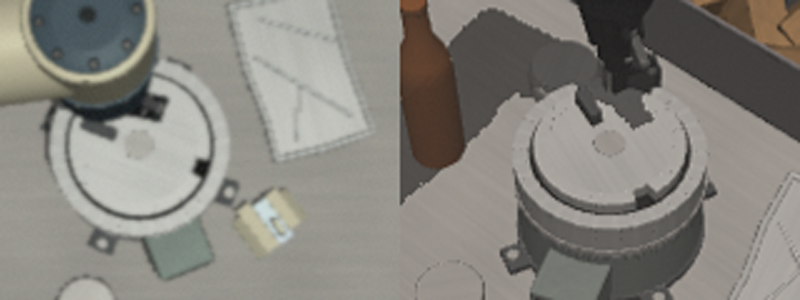

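>>> jog_arm --deltas '[{"tx": 5, "ty": 0, "tz": 0, "rx": 0, "ry": 0, "rz": 0, "claw": 0}, {"tx": 4, "ty": 0, "tz": 0, "rx": 0, "ry": 0, "rz": 0, "claw": 0}, {"tx": 3, "ty": 0, "tz": 0, "rx": 0, "ry": 0, "rz": 0, "claw": 0}, {"tx": 2, "ty": 0, "tz": 0, "rx": 0, "ry": 0, "rz": 0, "claw": 0}, {"tx": 0, "ty": 0, "tz": 0, "rx": 0, "ry": 0, "rz": 0, "claw": 0}, {"tx": 0, "ty": 0, "tz": -3, "rx": 0, "ry": 0, "rz": 0, "claw": 0}, {"tx": 0, "ty": 0, "tz": -3, "rx": 0, "ry": 0, "rz": 0, "claw": 0}, {"tx": 0, "ty": 0, "tz": -2, "rx": 0, "ry": 0, "rz": 0, "claw": 0}, {"tx": 0, "ty": 0, "tz": -2, "rx": 0, "ry": 0, "rz": 0, "claw": 0}, {"tx": 0, "ty": 0, "tz": -1, "rx": 0, "ry": 0, "rz": 0, "claw": 0}]'

```text
time_s: 7.02
tcp_pos: [604.2, -74.8, 142.6]
tool_rot: [0.696, 0.126, 0.696, -0.126]
wrist_force: [-0.1, -0.7, -0.1]
gripper_width: -0.3
```

```bash
python3 st.py
```

```text
t 7.0167 p [604.2 -74.8 142.6] j [ 0.13  0.41  0.1  -0.   -1.26 -2.06] F [-0.1 -0.7 -0.1] w -0.3200963437969014
toolz yaw 339.45023081143887 ribangle-tool 69.45023081143887 r along 44.827985426490585 tang off -17.252686542169698 tilt [-1.  0.  0.] y.er 0.9999999762840225
```

Now sweep, one call, then look.

>>> jog_arm --deltas '[{"tx": 0, "ty": 0.97, "tz": -2.73, "rx": -0.06, "ry": 0, "rz": 0, "claw": 0}, {"tx": 0, "ty": 0.97, "tz": -2.73, "rx": -0.06, "ry": 0, "rz": 0, "claw": 0}, {"tx": 0, "ty": 0.97, "tz": -2.73, "rx": -0.06, "ry": 0, "rz": 0, "claw": 0}, {"tx": 0, "ty": 0.97, "tz": -2.73, "rx": -0.06, "ry": 0, "rz": 0, "claw": 0}, {"tx": 0, "ty": 0.97, "tz": -2.73, "rx": -0.06, "ry": 0, "rz": 0, "claw": 0}, {"tx": 0, "ty": 0.97, "tz": -2.73, "rx": -0.06, "ry": 0, "rz": 0, "claw": 0}, {"tx": 0, "ty": 0.97, "tz": -2.73, "rx": -0.06, "ry": 0, "rz": 0, "claw": 0}, {"tx": 0, "ty": 0.97, "tz": -2.73, "rx": -0.06, "ry": 0, "rz": 0, "claw": 0}, {"tx": 0, "ty": 0.97, "tz": -2.73, "rx": -0.06, "ry": 0, "rz": 0, "claw": 0}, {"tx": 0, "ty": 0.97, "tz": -2.73, "rx": -0.06, "ry": 0, "rz": 0, "claw": 0}]'

```text
time_s: 7.85
tcp_pos: [579.5, -62.5, 142.7]
tool_rot: [0.703, -0.086, 0.701, 0.086]
wrist_force: [2.4, 1.0, -0.9]
gripper_width: -0.1
```

```bash
python3 st.py; python3 pic.py a2
```

```text
t 7.85 p [579.5 -62.5 142.7] j [ 0.16  0.36  0.02 -0.   -1.23 -1.49] F [ 2.4  1.  -0.9] w -0.1191585693568184
toolz yaw 14.00076222668028 ribangle-tool 104.00076222668028 r along 45.008908027078846 tang off -18.637761214380777 tilt [-1.    -0.     0.003] y.er 0.9999999998209225
```

View pics/a2.png

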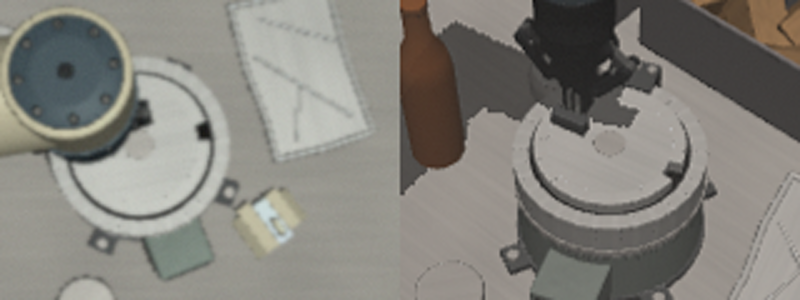

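>>> jog_arm --deltas '[{"tx": 0, "ty": 0.97, "tz": -2.73, "rx": -0.06, "ry": 0, "rz": 0, "claw": 0}, {"tx": 0, "ty": 0.97, "tz": -2.73, "rx": -0.06, "ry": 0, "rz": 0, "claw": 0}, {"tx": 0, "ty": 0.97, "tz": -2.73, "rx": -0.06, "ry": 0, "rz": 0, "claw": 0}, {"tx": 0, "ty": 0.97, "tz": -2.73, "rx": -0.06, "ry": 0, "rz": 0, "claw": 0}, {"tx": 0, "ty": 0.97, "tz": -2.73, "rx": -0.06, "ry": 0, "rz": 0, "claw": 0}, {"tx": 0, "ty": 0.97, "tz": -2.73, "rx": -0.06, "ry": 0, "rz": 0, "claw": 0}, {"tx": 0, "ty": 0.97, "tz": -2.73, "rx": -0.06, "ry": 0, "rz": 0, "claw": 0}, {"tx": 0, "ty": 0.97, "tz": -2.73, "rx": -0.06, "ry": 0, "rz": 0, "claw": 0}, {"tx": 0, "ty": 0.97, "tz": -2.73, "rx": -0.06, "ry": 0, "rz": 0, "claw": 0}, {"tx": 0, "ty": 0.97, "tz": -2.73, "rx": -0.06, "ry": 0, "rz": 0, "claw": 0}]'

```text
time_s: 8.78
tcp_pos: [550.7, -66.9, 142.6]
tool_rot: [0.646, -0.289, 0.645, 0.289]
wrist_force: [1.0, 3.8, 1.1]
gripper_width: 0.0
```

>>> jog_arm --deltas '[{"tx": 0, "ty": 0.97, "tz": -2.73, "rx": -0.06, "ry": 0, "rz": 0, "claw": 0}, {"tx": 0, "ty": 0.97, "tz": -2.73, "rx": -0.06, "ry": 0, "rz": 0, "claw": 0}, {"tx": 0, "ty": 0.97, "tz": -2.73, "rx": -0.06, "ry": 0, "rz": 0, "claw": 0}, {"tx": 0, "ty": 0.97, "tz": -2.73, "rx": -0.06, "ry": 0, "rz": 0, "claw": 0}, {"tx": 0, "ty": 0.97, "tz": -2.73, "rx": -0.06, "ry": 0, "rz": 0, "claw": 0}, {"tx": 0, "ty": 0.97, "tz": -2.73, "rx": -0.06, "ry": 0, "rz": 0, "claw": 0}, {"tx": 0, "ty": 0.97, "tz": -2.73, "rx": -0.06, "ry": 0, "rz": 0, "claw": 0}, {"tx": 0, "ty": 0.97, "tz": -2.73, "rx": -0.06, "ry": 0, "rz": 0, "claw": 0}, {"tx": 0, "ty": 0, "tz": 0, "rx": 0, "ry": 0, "rz": 0, "claw": 0}, {"tx": 0, "ty": 0, "tz": 0, "rx": 0, "ry": 0, "rz": 0, "claw": 0}]'

```text
time_s: 9.62
tcp_pos: [532.8, -82.6, 142.3]
tool_rot: [0.559, -0.433, 0.559, 0.433]
wrist_force: [-0.9, 2.4, 1.2]
gripper_width: -0.3
```

```bash
python3 st.py; python3 pic.py a3
```

```text
t 9.6167 p [532.8 -82.6 142.3] j [ 0.14  0.28 -0.09 -0.   -1.2  -0.39] F [-0.9  2.4  1.2] w -0.2744778579151797
toolz yaw 75.51716040663288 ribangle-tool 165.51716040663288 r along 45.30718922667901 tang off -17.283227923844127 tilt [-1.  0.  0.] y.er 0.9999999268287846
```

View pics/a3.png

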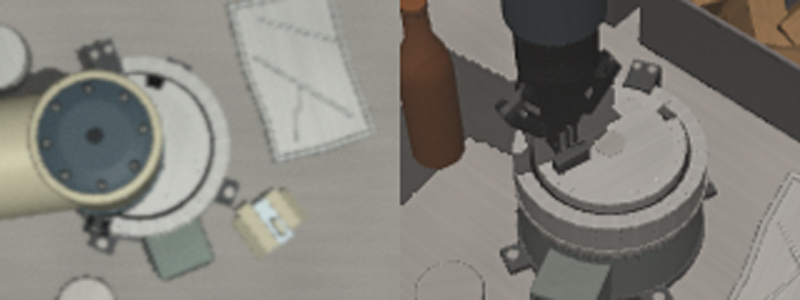

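>>> jog_arm --deltas '[{"tx": 0, "ty": 0.97, "tz": -2.73, "rx": -0.06, "ry": 0, "rz": 0, "claw": 0}, {"tx": 0, "ty": 0.97, "tz": -2.73, "rx": -0.06, "ry": 0, "rz": 0, "claw": 0}, {"tx": 0, "ty": 0.97, "tz": -2.73, "rx": -0.06, "ry": 0, "rz": 0, "claw": 0}, {"tx": 0, "ty": 0.97, "tz": -2.73, "rx": -0.06, "ry": 0, "rz": 0, "claw": 0}, {"tx": 0, "ty": 0.97, "tz": -2.73, "rx": -0.06, "ry": 0, "rz": 0, "claw": 0}, {"tx": 0, "ty": 0.97, "tz": -2.73, "rx": -0.06, "ry": 0, "rz": 0, "claw": 0}, {"tx": 0, "ty": 0.97, "tz": -2.73, "rx": -0.06, "ry": 0, "rz": 0, "claw": 0}, {"tx": 0, "ty": 0.97, "tz": -2.73, "rx": -0.06, "ry": 0, "rz": 0, "claw": 0}, {"tx": 0, "ty": 0.97, "tz": -2.73, "rx": -0.06, "ry": 0, "rz": 0, "claw": 0}, {"tx": 0, "ty": 0, "tz": 0, "rx": 0, "ry": 0, "rz": 0, "claw": 0}]'

```text
time_s: 10.55
tcp_pos: [524.2, -107.1, 142.2]
tool_rot: [0.422, -0.567, 0.422, 0.567]
wrist_force: [0.0, 1.6, -0.3]
gripper_width: -0.4
```

```bash
python3 st.py; python3 - <<'E'
import cv2,numpy as np
from plant import manip
a=manip.snapshot("top")["color"][180:250,280:350]; b=manip.snapshot("side")["color"][185:255,290:360]
cv2.imwrite("pics/a4.png",cv2.resize(np.hstack([a,b]),(800,400),interpolation=2))
E
```

```text
t 10.55 p [ 524.2 -107.1  142.2] j [ 0.09  0.27 -0.1  -0.   -1.2   0.2 ] F [ 0.   1.6 -0.3] w -0.371080260744019
toolz yaw 106.6558971333151 ribangle-tool 196.65589713331508 r along 45.085772204425226 tang off -17.234985981730826 tilt [-1. -0.  0.] y.er 0.9999999995101527
```

View pics/a4.png

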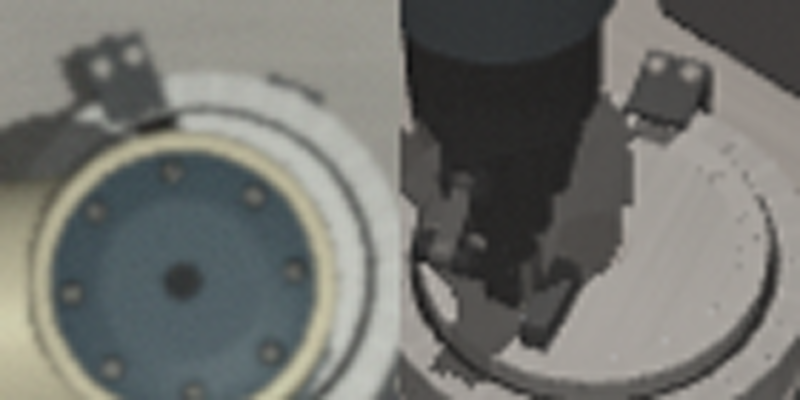

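>>> jog_arm --deltas '[{"tx": 0, "ty": 0.66, "tz": -1.81, "rx": -0.04, "ry": 0, "rz": 0, "claw": 0}, {"tx": 0, "ty": 0.66, "tz": -1.81, "rx": -0.04, "ry": 0, "rz": 0, "claw": 0}, {"tx": 0, "ty": 0, "tz": 0, "rx": 0, "ry": 0, "rz": 0, "claw": 0}, {"tx": 0, "ty": 0, "tz": 0, "rx": 0, "ry": 0, "rz": 0, "claw": 0}, {"tx": 0, "ty": 0, "tz": 4, "rx": 0, "ry": 0, "rz": 0, "claw": 0}, {"tx": 0, "ty": 0, "tz": 6, "rx": 0, "ry": 0, "rz": 0, "claw": 0}, {"tx": -20, "ty": 0, "tz": 0, "rx": 0, "ry": 0, "rz": 0, "claw": 0}, {"tx": -30, "ty": 0, "tz": 0, "rx": 0, "ry": 0, "rz": 0, "claw": 0}, {"tx": -30, "ty": 0, "tz": 0, "rx": 0, "ry": 0, "rz": 0, "claw": 0}, {"tx": -30, "ty": 0, "tz": 0, "rx": 0, "ry": 0, "rz": 0, "claw": 0}]'

```text
time_s: 11.48
tcp_pos: [519.7, -101.5, 253.7]
tool_rot: [0.399, -0.583, 0.4, 0.583]
wrist_force: [1.0, -0.0, 0.8]
gripper_width: 0.2
```

>>> jog_arm --deltas '[{"tx": -30, "ty": 0, "tz": 0, "rx": 0, "ry": 0, "rz": 0, "claw": 0}, {"tx": -30, "ty": 0, "tz": 0, "rx": 0, "ry": 0, "rz": 0, "claw": 0}, {"tx": -10, "ty": 0, "tz": 25, "rx": 0, "ry": 0, "rz": 0, "claw": 0}, {"tx": 0, "ty": 0, "tz": 30, "rx": 0, "ry": 0, "rz": 0, "claw": 0}, {"tx": 0, "ty": 0, "tz": 30, "rx": 0, "ry": 0, "rz": 0, "claw": 0}, {"tx": 0, "ty": 0, "tz": 30, "rx": 0, "ry": 0, "rz": 0, "claw": 0}, {"tx": 0, "ty": 0, "tz": 30, "rx": 0, "ry": 0, "rz": 0, "claw": 0}, {"tx": 0, "ty": 0, "tz": 30, "rx": 0, "ry": 0, "rz": 0, "claw": 0}, {"tx": 0, "ty": 0, "tz": 25, "rx": 0, "ry": 0, "rz": 0, "claw": 0}, {"tx": 0, "ty": 0, "tz": 0, "rx": 0, "ry": 0, "rz": 0, "claw": 0}]'

```text
time_s: 12.32
tcp_pos: [446.4, 87.8, 322.5]
tool_rot: [0.399, -0.584, 0.398, 0.584]
wrist_force: [-0.6, 0.1, -0.3]
gripper_width: 0.1
```

```bash
python3 st.py; python3 - <<'E'
import cv2,numpy as np
from plant import manip
a=manip.snapshot("top")["color"];b=manip.snapshot("side")["color"]
cv2.imwrite("pics/t5f.png",a);cv2.imwrite("pics/s5f.png",b)
cv2.imwrite("pics/t5.png",cv2.resize(a[180:280,270:370],(600,600),interpolation=2))
cv2.imwrite("pics/s5.png",cv2.resize(b[180:280,275:375],(600,600),interpolation=2))
E
```

```text
t 12.3167 p [446.4  87.8 322.5] j [ 0.54  0.05  0.09 -0.   -1.61 -0.17] F [-0.6  0.1 -0.3] w 0.14990487904841635
toolz yaw 111.36814849807689 ribangle-tool 201.3681484980769 r along 44.92675416961401 tang off -230.7570150669841 tilt [-1.    -0.001  0.001] y.er 0.9999997870186846
```

View pics/t5.png

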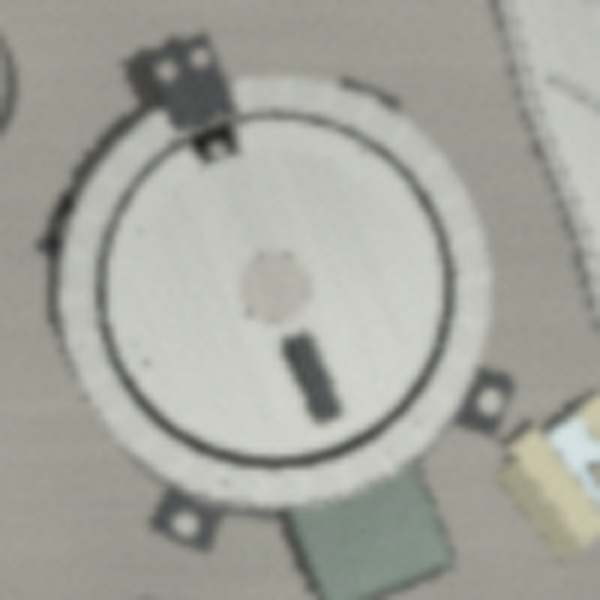

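View pics/s5.png

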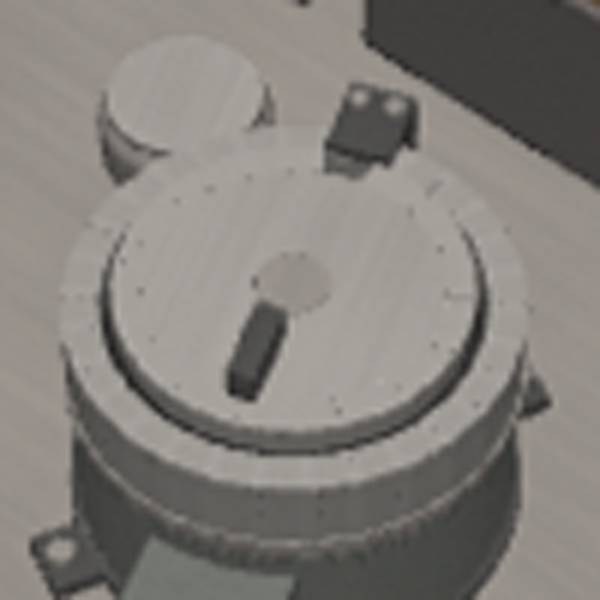

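```bash
python3 - <<'E'
import cv2,numpy as np
from plant import manip
from h import *
a=cv2.imread("pics/t5f.png")
cv2.imwrite("pics/t5z.png",cv2.resize(a[180:215,290:325],(700,700),interpolation=cv2.INTER_CUBIC))
s=manip.snapshot("top");q=manip.snapshot("side")
# rib mask
for nm,im,cam,box in(("top",a,s,(232,252,314,330)),("side",cv2.imread("pics/s5f.png"),q,(228,248,311,325))):
    y0,y1,x0,x1=box;g=cv2.cvtColor(im,6)[y0:y1,x0:x1]
    m=(g<105).astype(np.uint8);yy,xx=np.nonzero(m)
    P=cast(cam,np.c_[xx+x0,yy+y0],154 if nm=="top" else 145)[:,:2].astype(np.float32)
    v=cv2.fitLine(P,2,0,.01,.01).ravel();c=P.mean(0)
    print(nm,len(P),c,np.degrees(np.arctan2(v[1],v[0])),"from C",np.degrees(np.arctan2(c[1]+110.7,c[0]-572.3))%360)
E
```

```text
top 49 [ 529.9712  -126.36783] 22.761883 from C 200.31183
side 103 [ 532.9549   -124.383514] 25.703012 from C 199.17676
```

View pics/t5z.png

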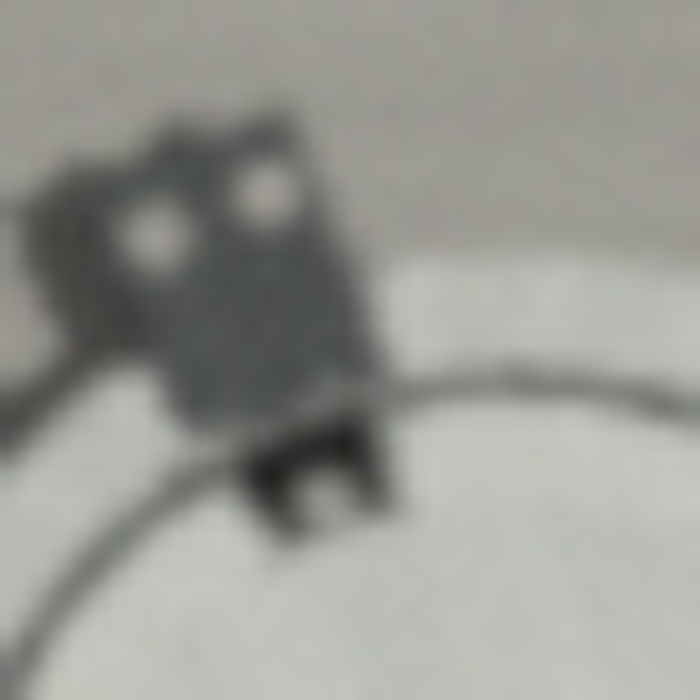

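>>> jog_arm --deltas '[{"tx": 0, "ty": -5.3, "tz": -23.1, "rx": 0, "ry": 0, "rz": 0, "claw": 0}, {"tx": 0, "ty": -5.3, "tz": -23.1, "rx": 0, "ry": 0, "rz": 0, "claw": 0}, {"tx": 0, "ty": -5.3, "tz": -23.1, "rx": 0, "ry": 0, "rz": 0, "claw": 0}, {"tx": 0, "ty": -5.3, "tz": -23.1, "rx": 0, "ry": 0, "rz": 0, "claw": 0}, {"tx": 0, "ty": -5.3, "tz": -23.1, "rx": 0, "ry": 0, "rz": 0, "claw": 0}, {"tx": 0, "ty": -5.3, "tz": -23.1, "rx": 0, "ry": 0, "rz": 0, "claw": 0}, {"tx": 0, "ty": -5.3, "tz": -23.1, "rx": 0, "ry": 0, "rz": 0, "claw": 0}, {"tx": 0, "ty": -5.3, "tz": -23.1, "rx": 0, "ry": 0, "rz": 0, "claw": 0}, {"tx": 0, "ty": -5.3, "tz": -23.1, "rx": 0, "ry": 0, "rz": 0, "claw": 0}, {"tx": 0, "ty": -5.3, "tz": -23.1, "rx": 0, "ry": 0, "rz": 0, "claw": 0}]'

```text
time_s: 13.35
tcp_pos: [581.3, -113.7, 321.9]
tool_rot: [0.4, -0.583, 0.4, 0.583]
wrist_force: [-0.1, 1.1, 0.4]
gripper_width: 0.1
```

>>> jog_arm --deltas '[{"tx": 30, "ty": 0, "tz": 0, "rx": 0, "ry": 0, "rz": 0, "claw": 0}, {"tx": 30, "ty": 0, "tz": 0, "rx": 0, "ry": 0, "rz": 0, "claw": 0}, {"tx": 30, "ty": 0, "tz": 0, "rx": 0, "ry": 0, "rz": 0, "claw": 0}, {"tx": 30, "ty": 0, "tz": 0, "rx": 0, "ry": 0, "rz": 0, "claw": 0}, {"tx": 25, "ty": 0, "tz": 0, "rx": 0, "ry": 0, "rz": 0, "claw": 0}, {"tx": 15, "ty": 0, "tz": 0, "rx": 0, "ry": 0, "rz": 0, "claw": 0}, {"tx": 10, "ty": 0, "tz": 0, "rx": 0, "ry": 0, "rz": 0, "claw": 0}, {"tx": 8, "ty": 0, "tz": 0, "rx": 0, "ry": 0, "rz": 0, "claw": 0}, {"tx": 0, "ty": 0, "tz": 0, "rx": 0, "ry": 0, "rz": 0, "claw": 0}, {"tx": 0, "ty": 0, "tz": 0, "rx": 0, "ry": 0, "rz": 0, "claw": 0}]'

```text
time_s: 14.18
tcp_pos: [581.3, -111.8, 144.9]
tool_rot: [-0.4, 0.584, -0.4, -0.583]
wrist_force: [-0.7, -1.1, 0.3]
gripper_width: -0.3
```

```bash
python3 st.py
```

```text
t 14.1833 p [ 581.3 -111.8  144.9] j [ 0.07  0.37  0.06  0.   -1.25  0.3 ] F [-0.7 -1.1  0.3] w -0.31737608479422325
toolz yaw 111.1932393873627 ribangle-tool 201.1932393873627 r along -8.034718240957579 tang off 4.270862699120646 tilt [-1.    -0.001 -0.001] y.er 0.9999998300816278
```

>>> jog_arm --deltas '[{"tx": 0, "ty": 0, "tz": 4, "rx": 0, "ry": 0, "rz": 0, "claw": 0}, {"tx": 2, "ty": 0, "tz": 0, "rx": 0, "ry": 0, "rz": 0, "claw": 0}, {"tx": 2, "ty": 0, "tz": 0, "rx": 0, "ry": 0, "rz": 0, "claw": 0}, {"tx": 2, "ty": 0, "tz": 0, "rx": 0, "ry": 0, "rz": 0, "claw": 0}, {"tx": 2, "ty": 0, "tz": 0, "rx": 0, "ry": 0, "rz": 0, "claw": 0}, {"tx": 1, "ty": 0, "tz": 0, "rx": 0, "ry": 0, "rz": 0, "claw": 0}, {"tx": 1, "ty": 0, "tz": 0, "rx": 0, "ry": 0, "rz": 0, "claw": 0}, {"tx": 1, "ty": 0, "tz": 0, "rx": 0, "ry": 0, "rz": 0, "claw": 0}, {"tx": 1, "ty": 0, "tz": 0, "rx": 0, "ry": 0, "rz": 0, "claw": 0}, {"tx": 0, "ty": 0, "tz": 0, "rx": 0, "ry": 0, "rz": 0, "claw": 0}]'

```text
time_s: 15.02
tcp_pos: [579.6, -107.5, 133.3]
tool_rot: [-0.399, 0.584, -0.399, -0.583]
wrist_force: [-2.2, 1.1, 5.1]
gripper_width: 0.1
```

>>> jog_arm --deltas '[{"tx": 1, "ty": 0, "tz": 0, "rx": 0, "ry": 0, "rz": 0, "claw": 0}, {"tx": 1, "ty": 0, "tz": 0, "rx": 0, "ry": 0, "rz": 0, "claw": 0}, {"tx": 1, "ty": 0, "tz": 0, "rx": 0, "ry": 0, "rz": 0, "claw": 0}, {"tx": 1, "ty": 0, "tz": 0, "rx": 0, "ry": 0, "rz": 0, "claw": 0}, {"tx": 1, "ty": 0, "tz": 0, "rx": 0, "ry": 0, "rz": 0, "claw": 0}, {"tx": 1, "ty": 0, "tz": 0, "rx": 0, "ry": 0, "rz": 0, "claw": 0}, {"tx": 0.5, "ty": 0, "tz": 0, "rx": 0, "ry": 0, "rz": 0, "claw": 0}, {"tx": 0, "ty": 0, "tz": 0, "rx": 0, "ry": 0, "rz": 0, "claw": 0}, {"tx": 0, "ty": 0, "tz": 0, "rx": 0, "ry": 0, "rz": 0, "claw": 0}, {"tx": 0, "ty": 0, "tz": 0, "rx": 0, "ry": 0, "rz": 0, "claw": 0}]'

```text
time_s: 15.85
tcp_pos: [579.6, -107.5, 126.9]
tool_rot: [-0.399, 0.584, -0.399, -0.583]
wrist_force: [-2.7, 1.4, 6.6]
gripper_width: -0.3
```

Sinking freely past the catch depth at about 6 N; on to the stop.

>>> jog_arm --deltas '[{"tx": 0.5, "ty": 0, "tz": 0, "rx": 0, "ry": 0, "rz": 0, "claw": 0}, {"tx": 0.5, "ty": 0, "tz": 0, "rx": 0, "ry": 0, "rz": 0, "claw": 0}, {"tx": 0.5, "ty": 0, "tz": 0, "rx": 0, "ry": 0, "rz": 0, "claw": 0}, {"tx": 0.5, "ty": 0, "tz": 0, "rx": 0, "ry": 0, "rz": 0, "claw": 0}, {"tx": 0, "ty": 0, "tz": 0, "rx": 0, "ry": 0, "rz": 0, "claw": 0}, {"tx": 0, "ty": 0, "tz": 0, "rx": 0, "ry": 0, "rz": 0, "claw": 0}, {"tx": 0, "ty": 0, "tz": 0, "rx": 0, "ry": 0, "rz": 0, "claw": 0}, {"tx": 0, "ty": 0, "tz": 0, "rx": 0, "ry": 0, "rz": 0, "claw": 0}, {"tx": 0, "ty": 0, "tz": 0, "rx": 0, "ry": 0, "rz": 0, "claw": 0}, {"tx": 0, "ty": 0, "tz": 0, "rx": 0, "ry": 0, "rz": 0, "claw": 0}]'

```text
time_s: 16.68
tcp_pos: [579.7, -107.5, 125.9]
tool_rot: [-0.399, 0.584, -0.399, -0.583]
wrist_force: [-5.2, 3.0, 11.2]
gripper_width: 0.1
```

>>> jog_arm --deltas '[{"tx": 0.5, "ty": 0, "tz": 0, "rx": 0, "ry": 0, "rz": 0, "claw": 0}, {"tx": 0.5, "ty": 0, "tz": 0, "rx": 0, "ry": 0, "rz": 0, "claw": 0}, {"tx": 0.5, "ty": 0, "tz": 0, "rx": 0, "ry": 0, "rz": 0, "claw": 0}, {"tx": 0, "ty": 0, "tz": 0, "rx": 0, "ry": 0, "rz": 0, "claw": 0}, {"tx": 0, "ty": 0, "tz": 0, "rx": 0, "ry": 0, "rz": 0, "claw": 0}, {"tx": 0, "ty": 0, "tz": 0, "rx": 0, "ry": 0, "rz": 0, "claw": 0}, {"tx": 0, "ty": 0, "tz": 0, "rx": 0, "ry": 0, "rz": 0, "claw": 0}, {"tx": 0, "ty": 0, "tz": 0, "rx": 0, "ry": 0, "rz": 0, "claw": 0}, {"tx": 0, "ty": 0, "tz": 0, "rx": 0, "ry": 0, "rz": 0, "claw": 0}, {"tx": 0, "ty": 0, "tz": 0, "rx": 0, "ry": 0, "rz": 0, "claw": 0}]'

```text
time_s: 17.52
tcp_pos: [579.8, -107.5, 125.8]
tool_rot: [-0.399, 0.585, -0.399, -0.583]
wrist_force: [-7.8, 4.3, 18.0]
gripper_width: 0.1
```

Hard stop reached (TCP at 125.8 while the force rises). Lift straight up and move aside.

>>> jog_arm --deltas '[{"tx": -5, "ty": 0, "tz": 0, "rx": 0, "ry": 0, "rz": 0, "claw": 0}, {"tx": -20, "ty": 0, "tz": 0, "rx": 0, "ry": 0, "rz": 0, "claw": 0}, {"tx": -30, "ty": 0, "tz": 0, "rx": 0, "ry": 0, "rz": 0, "claw": 0}, {"tx": -30, "ty": 0, "tz": 0, "rx": 0, "ry": 0, "rz": 0, "claw": 0}, {"tx": -30, "ty": 0, "tz": 0, "rx": 0, "ry": 0, "rz": 0, "claw": 0}, {"tx": -30, "ty": 0, "tz": 0, "rx": 0, "ry": 0, "rz": 0, "claw": 0}, {"tx": -30, "ty": 0, "tz": 0, "rx": 0, "ry": 0, "rz": 0, "claw": 0}, {"tx": -25, "ty": 0, "tz": 0, "rx": 0, "ry": 0, "rz": 0, "claw": 0}, {"tx": 0, "ty": 5, "tz": 23, "rx": 0, "ry": 0, "rz": 0, "claw": 0}, {"tx": 0, "ty": 5, "tz": 23, "rx": 0, "ry": 0, "rz": 0, "claw": 0}]'

```text
time_s: 18.35
tcp_pos: [554.3, -68.4, 323.3]
tool_rot: [-0.401, 0.584, -0.399, -0.582]
wrist_force: [0.8, 0.8, -0.5]
gripper_width: -0.1
```

>>> jog_arm --deltas '[{"tx": 0, "ty": 5, "tz": 23, "rx": 0, "ry": 0, "rz": 0, "claw": 0}, {"tx": 0, "ty": 5, "tz": 23, "rx": 0, "ry": 0, "rz": 0, "claw": 0}, {"tx": 0, "ty": 5, "tz": 23, "rx": 0, "ry": 0, "rz": 0, "claw": 0}, {"tx": 0, "ty": 5, "tz": 23, "rx": 0, "ry": 0, "rz": 0, "claw": 0}, {"tx": 0, "ty": 5, "tz": 23, "rx": 0, "ry": 0, "rz": 0, "claw": 0}, {"tx": 0, "ty": 5, "tz": 23, "rx": 0, "ry": 0, "rz": 0, "claw": 0}, {"tx": 0, "ty": 5, "tz": 23, "rx": 0, "ry": 0, "rz": 0, "claw": 0}, {"tx": 0, "ty": 5, "tz": 23, "rx": 0, "ry": 0, "rz": 0, "claw": 0}, {"tx": 0, "ty": 0, "tz": 0, "rx": 0, "ry": 0, "rz": 0, "claw": 0}, {"tx": 0, "ty": 0, "tz": 0, "rx": 0, "ry": 0, "rz": 0, "claw": 0}]'

```text
time_s: 19.18
tcp_pos: [449.2, 89.5, 322.5]
tool_rot: [-0.399, 0.584, -0.399, -0.584]
wrist_force: [-0.4, 0.4, -0.3]
gripper_width: -0.2
```

```bash
python3 st.py; python3 - <<'E'
import cv2,numpy as np
from plant import manip
a=manip.snapshot("top")["color"];b=manip.snapshot("side")["color"]
cv2.imwrite("pics/t6.png",a)
c=np.hstack([cv2.resize(a[180:280,270:370],(400,400),interpolation=2),cv2.resize(b[180:280,275:375],(400,400),interpolation=2)])
cv2.imwrite("pics/z6.png",c)
E
```

```text
t 19.1833 p [449.2  89.5 322.5] j [ 0.54  0.06  0.1   0.   -1.61 -0.17] F [-0.4  0.4 -0.3] w -0.16389172094405965
toolz yaw 111.34546445428037 ribangle-tool 201.34546445428037 r along 41.781344665779955 tang off -231.23861800752726 tilt [-1.    -0.001  0.   ] y.er 0.9999998544752315
```

View pics/z6.png

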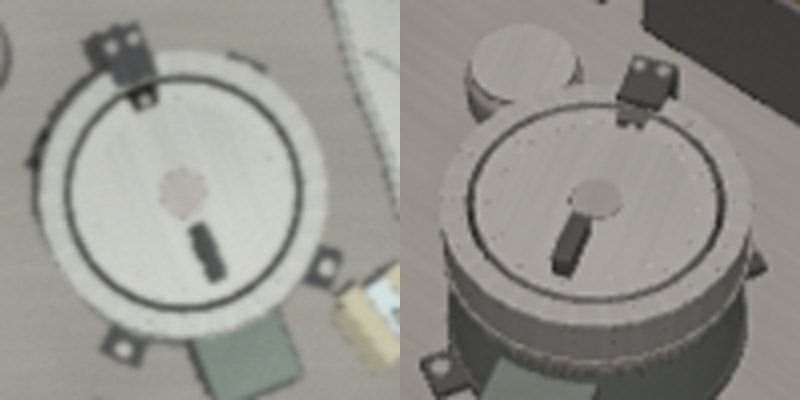

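View pics/t6.png

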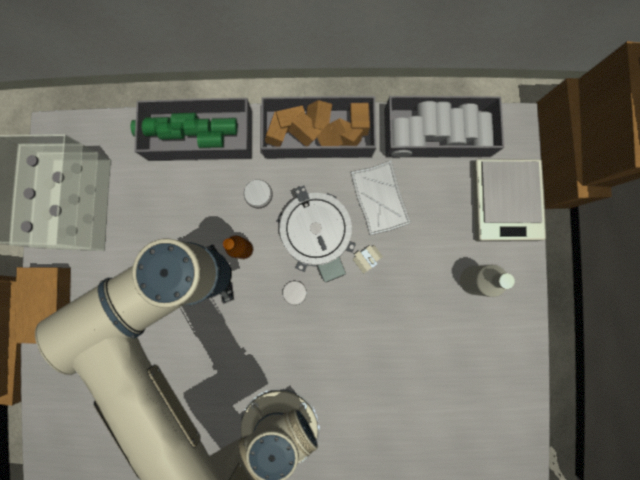

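```bash
python3 -c "
from plant import manip
print(manip.finish_job())"
```

```text
the job is handed in; nothing more can be done
None
```

The cover is turned onto the pin and pressed fully home, and I handed the job in at about 19 s. The simulator gives no verdict, so the result below rests on my own checks.

- **Turning:** with the fingers shut, I pushed one flank of the rib about 132° anticlockwise. I then backed off and looked: the pin showed in the notch, off-centre by roughly 0.3 mm.
- **Pressing:** I pressed the face near its centre. It sank steadily at about 5 to 7 N and stopped at 126 mm. Pressing further raised the force to 18 N with almost no more travel, so that was the hard stop.
- **Last pictures:** the cover is flush with the collar in both views, the notch is at the bracket, and the bystanders look unmoved in the top view. I judged this by eye and did not re-measure them. The arm is clear, about 320 mm up.
- **Disagreement:** rib angles measured from the pictures varied by a few degrees, from 199° to 206° against a target of about 203°. I went by the direct view of the pin in the notch, and the free travel to the stop confirmed it.

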